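Find the free lid of the drop station and push it open

TASK

Three of the four identical lids in the sample drop station are locked from inside. With the fingertips, gently press the far end (the ribbed pad) of one lid after another until you find the one that rocks, then push that lid wide open, close to its stop so that it stands nearly upright, and leave it so. Pick nothing up, never force a locked lid, and leave the timer, bottles, beaker, marker and tape roll where they are.

Things in the scene. Friction and masses are not known exactly. Their poses are not given: they have to be found in the camera images.
- station: Drop station: fixed grey box and deck, 128 (x) x 384 (y) x 90 mm. Origin: centre of its underside. x points to its far side (away from the robot), y left along the row of lids, z up. Deck level at z = 90 mm. Four identical pale aluminium lids flush in the deck, centred on y = +151, +77, -77, -151 mm; a plain strip between the pairs. Under each lid a well, 60 mm of free depth beneath an open lid.
- lid_1 (a joint): Tilt (rad) of the leftmost lid: 0 shut, grows as its far end goes down and near edge rises; stop at 1.25. Plate 92 (station x) x 60 x 5 mm, pivoted across its middle, 2.5 mm below the deck. The near half cannot go down. Locked: the press point gives under 3 mm (tilt below 0.1). Free: about 2.5 N on the press point tips it, and the stiff pivot keeps it at any tilt it is left.
- lid_1_press (a point): Press point of the leftmost lid: centre of its low-ribbed pad, on its upper face, 30 mm beyond the pivot towards the far edge. Moves with the lid.
- lid_1_near (a point): Middle of the near edge of the leftmost lid, upper face, 46 mm from the pivot. Moves with the lid: at tilt t it stands about 46 sin t mm above the deck and 46 cos t mm on the robot's side of the pivot.
- lid_1_pivot (a point): Point at deck height over the middle of the pivot of the leftmost lid. Fixed to the station.
- lid_2 (a joint): Tilt (rad) of the second from the left lid: 0 shut, grows as its far end goes down and near edge rises; stop at 1.25. Plate 92 (station x) x 60 x 5 mm, pivoted across its middle, 2.5 mm below the deck. The near half cannot go down. Locked: the press point gives under 3 mm (tilt below 0.1). Free: about 2.5 N on the press point tips it, and the stiff pivot keeps it at any tilt it is left.
- lid_2_press (a point): Press point of the second from the left lid: centre of its low-ribbed pad, on its upper face, 30 mm beyond the pivot towards the far edge. Moves with the lid.
- lid_2_near (a point): Middle of the near edge of the second from the left lid, upper face, 46 mm from the pivot. Moves with the lid: at tilt t it stands about 46 sin t mm above the deck and 46 cos t mm on the robot's side of the pivot.
- lid_2_pivot (a point): Point at deck height over the middle of the pivot of the second from the left lid. Fixed to the station.
- lid_3 (a joint): Tilt (rad) of the third from the left lid: 0 shut, grows as its far end goes down and near edge rises; stop at 1.25. Plate 92 (station x) x 60 x 5 mm, pivoted across its middle, 2.5 mm below the deck. The near half cannot go down. Locked: the press point gives under 3 mm (tilt below 0.1). Free: about 2.5 N on the press point tips it, and the stiff pivot keeps it at any tilt it is left.
- lid_3_press (a point): Press point of the third from the left lid: centre of its low-ribbed pad, on its upper face, 30 mm beyond the pivot towards the far edge. Moves with the lid.
- lid_3_near (a point): Middle of the near edge of the third from the left lid, upper face, 46 mm from the pivot. Moves with the lid: at tilt t it stands about 46 sin t mm above the deck and 46 cos t mm on the robot's side of the pivot.
- lid_3_pivot (a point): Point at deck height over the middle of the pivot of the third from the left lid. Fixed to the station.
- lid_4 (a joint): Tilt (rad) of the rightmost lid: 0 shut, grows as its far end goes down and near edge rises; stop at 1.25. Plate 92 (station x) x 60 x 5 mm, pivoted across its middle, 2.5 mm below the deck. The near half cannot go down. Locked: the press point gives under 3 mm (tilt below 0.1). Free: about 2.5 N on the press point tips it, and the stiff pivot keeps it at any tilt it is left.
- lid_4_press (a point): Press point of the rightmost lid: centre of its low-ribbed pad, on its upper face, 30 mm beyond the pivot towards the far edge. Moves with the lid.
- lid_4_near (a point): Middle of the near edge of the rightmost lid, upper face, 46 mm from the pivot. Moves with the lid: at tilt t it stands about 46 sin t mm above the deck and 46 cos t mm on the robot's side of the pivot.
- lid_4_pivot (a point): Point at deck height over the middle of the pivot of the rightmost lid. Fixed to the station.
- timer: Bystander, loose: white bench timer, 62 x 62 x 18 mm, lying on the middle strip of the deck. Origin at the centre of its underside.
- small_bottle: Bystander, loose: small white plastic bottle with a cap, 40 mm across, 77 mm tall, standing on the worktop left of the station. Origin at the centre of its underside.
- amber_bottle: Bystander, loose: amber bottle, 50 mm across, 101 mm tall, standing right of the station. Origin at the centre of its underside.
- beaker: Bystander, loose: glass beaker, 52 mm across, 58 mm tall, standing behind the station. Origin at the centre of its underside.
- marker: Bystander, loose: marker pen, 122 mm long, 15 mm thick, lying in front of the station. Origin at the centre of its underside.
- tape_roll: Bystander, loose: roll of white tape lying flat, 80 mm across, 19 mm high, to the left. Origin at the centre of its underside.

How it is judged (in metres and radians):
On the way:
1. one lid rocks under the press (value of joint any of lid_1, lid_2, lid_3, lid_4 above 0.2 rad), for 0.1 s.
At the end, for the whole second after the job is handed in: One lid stands open by at least 1.05 rad (60 degrees), at rest, and the other three are shut (tilt under 0.12 rad) (((value of joint lid_1 above 1.05 rad and velocity of joint lid_1 below 0.05 rad/s and value of joint each of lid_2, lid_3, lid_4 below 0.12 rad) or (value of joint lid_2 above 1.05 rad and velocity of joint lid_2 below 0.05 rad/s and value of joint each of lid_1, lid_3, lid_4 below 0.12 rad) or (value of joint lid_3 above 1.05 rad and velocity of joint lid_3 below 0.05 rad/s and value of joint each of lid_1, lid_2, lid_4 below 0.12 rad) or (value of joint lid_4 above 1.05 rad and velocity of joint lid_4 below 0.05 rad/s and value of joint each of lid_1, lid_2, lid_3 below 0.12 rad))); the robot touches nothing.
It fails at once if the robot pushes on the station or a lid with more than 45 N (contact force between any of the arm, the fingers and station above 45 N).
It fails at once if the timer, a bottle, the beaker, the marker or the tape roll is lifted, carried or moved by more than 20 mm (distance of any of timer, small_bottle, amber_bottle, beaker, marker, tape_roll from where it was at the start of the episode above 0.02 m).
It fails at once if a bottle or the beaker is tipped by more than 20 degrees (angle between any of small_bottle, amber_bottle, beaker's own z axis and vertical above 0.35 rad).
It also fails if it takes over 48 s, if anything falls off the work surface, if the arm or the gripper's body presses on something with over 40 N, if the wrist force passes 120 N, or if a joint passes its speed limit or range.

ROBOT

A 6-joint arm with a two-finger parallel gripper is mounted at the origin on a cart in front of the work surface, level with it; the furniture and walls round the work are solid. World frame = base frame: x ahead of the robot, y to its left, z up, the work surface at z = 0. Lengths are in mm, angles in degrees, forces in N, time in s.
With the tool pointing down it reaches from about 350 to 850 mm from the base axis. Payload 8.1 kg.
Tool frame: the origin (TCP) lies between the finger pads; the fingertips stand 25 mm ahead of it and the grasp point (between the pads) lies 6 mm ahead of it (r.tcp_to_tips is the distance from the TCP to the fingertips, in mm); z points along the fingers, y is the line along which they close (so a half turn about z gives the same grasp; the last joint's range is limited). The gripper opens to 85 mm and grips with 20 to 120 N. Pads are 22 mm wide; open, the fingers measure 114 mm over their backs; the gripper's body (76 mm by 85 mm) begins 54 mm behind the grasp point. The pads swing forward as they close: fully open they stand 13 mm farther back than shut.
Start: joints at [-81.956, 7.471, 85.268, -0, 87.261, -4.893], TCP at [134.352, -584.769, 256.292] pointing down, gripper open.
Joint ranges: [-169.43, 169.43], [-51.17, 129.36], [1.28, 143.12], [-76.62, 256.62], [0, 156.53], [-152.29, 152.29]. Speed limits (degrees/s): [136.94, 136.94, 159.86, 180, 180, 180].

INTERFACE

Orientations are given as [roll, pitch, yaw] about the fixed x, y, z axes, in that order (R = Rz(yaw) Ry(pitch) Rx(roll)).
In Python, from bench import r gives the robot as it stands.
- The arm moves only by the tool apply_moves, never from a script. Its arguments are lists of equal length, an entry for each row: "angular": the turn, a rotation vector about the world's x, y, z in units of 8 degrees (1.0 is 8 degrees), a list of three; "travel": the shift along the world's x, y, z in units of 40 mm (1.0 is 40 mm), a list of three; "jaw": the opening, from 0 (shut) to 1 (fully open). A call has 1 to 20 rows; each row shifts and turns the commanded pose from where the row before left it; what a row does not reach is not made up. A row lasts 1/8 s, in which the tool goes at most 62.5 mm and 10.7 degrees, less where a joint would pass 70% of its speed; a pose out of reach is approached as far as the arm can. A call is refused whole if a number of a shift passes 1 or a number of a turn 1, either way. A call with a gripper value outside its range is refused whole. The fingers move at their own pace and stop on an object; "force" is the grip in N (left out, the last holds). Time passes only in rows, so rows that do not move let the fingers close. It gives the time, the measured TCP pose, the force, the opening and the grip force at its end, in the units of the state.
- r.sense(): the state, without advancing time (a new reading comes with each control period).
- r.snapshot(name): name is "scene" or "top" or "wrist"; returns a dict with "color" (384x512x3 uint8, red, green, blue), "fx", "fy", "cx", "cy" (pixels), "distortion" ([k1, k2, p1, p2, k3] as OpenCV has them; the pictures are not rectified), "R" (3x3) and "t" (3): a world point X has camera coordinates R X + t; the wrist camera has in their place "mount" (4x4, takes a point from camera to tool coordinates, whose origin is the TCP and whose axes are the flange's). Camera axes: x right, y down, z forward; pixel columns grow to the right and rows downward; lengths in mm; the calibration is good to about 2 mm. A picture is of the moment at which its call begins: read the wrist's pose just before it. There is no depth.
- r.hand_in(): hands the job in; it is judged then, once.
The state is a dict: "time": time; "joint_pos": joint angles; "qd": joint speeds; "joint_efforts": joint torques, N m; "tool_pos": TCP position; "tcp_rot": TCP orientation; "ft_force": force on the tool from outside, world axes, zero at the start; "wrist_torque": the same for the moment, N m; "finger_gap": finger opening in mm; "grip_force": force on a finger pad.
Only numpy, scipy, OpenCV 4.12 (cv2) and the standard library are available. Lean on these libraries where they do the work, as an engineer would, in place of code of your own. Each camera call takes 0.05 s, during which the arm holds its last target. There are 200 camera calls.

## Working session

There is one attempt and no reset: what is moved stays moved. The work goes in short steps, Python scripts to look and compute and a tool call to move; the robot and the scene stay as the last step left them, time stands still between calls to the robot, and variables do not carry over. Pictures are saved under pics/ and viewed, at most 10 in all, crops included, and the job is handed in when it is done.

Besides the shell and the picture viewer there is one more tool, called after "Request:" as name(argument=value, ...) on one line, values as JSON. apply_moves: Moves the arm, as the interface text tells. Its arguments: {"type":"object","properties":{"angular":{"type":"array"},"travel":{"type":"array"},"jaw":{"type":"array"},"force":{"type":"number"}},"required":["angular","travel","jaw"]}

```bash
mkdir -p pics; ls
python3 - <<'E'
from bench import r
import cv2
s=r.sense();print(s)
for n in("scene","top"):
    d=r.snapshot(n);cv2.imwrite(f"pics/{n}0.png",d["color"][:,:,::-1])
    print(n,d["fx"],d["fy"],d["cx"],d["cy"],d["distortion"],d["R"],d["t"])
E
```

```text
pics
{'time': 0.0, 'joint_pos': array([-8.19571824e+01,  7.51435035e+00,  8.53313260e+01, -1.53952499e-03,
        8.72624126e+01, -4.89211819e+00]), 'qd': array([-0.01256063,  0.05318432, -0.06212225, -0.00803634, -0.01273274,
       -0.03851846]), 'joint_efforts': array([-8.72239943e-04, -5.69395030e+01, -5.00553632e+01, -3.89288271e-04,
        1.46381758e-02, -7.04945307e-06]), 'tool_pos': array([ 134.25566223, -584.24991222,  255.23268645]), 'tcp_rot': array([-1.79892174e+02, -7.68577601e-03,  1.29350035e+01]), 'ft_force': array([-0.05751736, -0.27704033,  1.0284663 ]), 'wrist_torque': array([-0.03323978, -0.00222446,  0.04492918]), 'grip_force': 0.0, 'finger_gap': 85.65718165869798}
scene 454.9752837305031 454.9752837305031 255.39406413923507 184.09059860608414 [0.03531413 0.         0.         0.         0.        ] [[-0.53698206 -0.8435699   0.00633152]
 [-0.41838866  0.2597968  -0.8703198 ]
 [ 0.73253068 -0.46999516 -0.4924463 ]] [350.62654726 291.35347495 933.57343282]
top 378.7784356866857 378.7784356866857 252.26797192804037 191.3944178613445 [0.02049963 0.         0.         0.         0.        ] [[-0.01537977 -0.99987034  0.00477077]
 [-0.99660747  0.01494341 -0.08093364]
 [ 0.08085186 -0.00599933 -0.99670807]] [  67.62437127  567.40109219 1035.24258878]
```

View pics/top0.png

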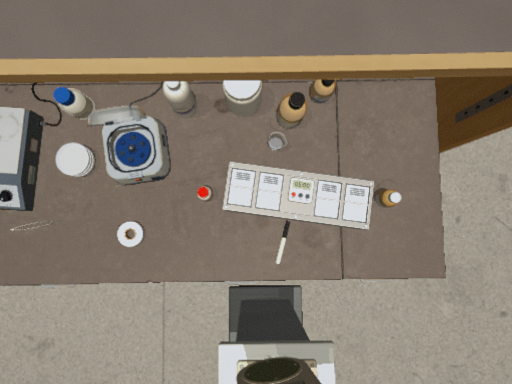

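View pics/scene0.png

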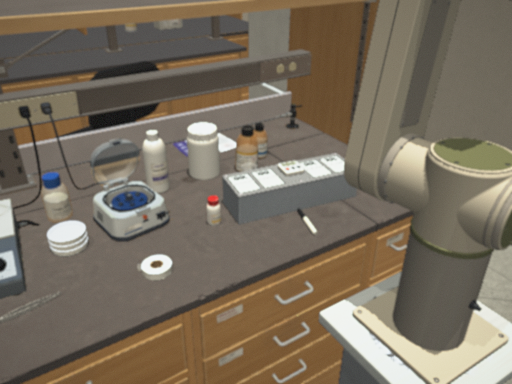

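The top view shows the station deck with corners near (230,163), (374,181), (369,227) and (224,210). The ribbed pads are on the far side of the lids, the timer sits mid-strip at (300,190), and the marker is in front at (283,243). Next I'll measure the deck quad.

```bash
cat > h.py <<'E'
import numpy as np,cv2
def rays(d,px,z):
    K=np.array([[d["fx"],0,d["cx"]],[0,d["fy"],d["cy"]],[0,0,1.]])
    u=cv2.undistortPoints(np.array(px,float).reshape(-1,1,2),K,np.array(d["distortion"])).reshape(-1,2)
    R=np.array(d["R"]);C=-R.T@np.array(d["t"]);v=np.c_[u,np.ones(len(u))]@R
    return C+v*((z-C[2])/v[:,2])[:,None]
def proj(d,X):
    K=np.array([[d["fx"],0,d["cx"]],[0,d["fy"],d["cy"]],[0,0,1.]])
    return cv2.projectPoints(np.array(X,float).reshape(-1,1,3),cv2.Rodrigues(np.array(d["R"]))[0],np.array(d["t"],float),K,np.array(d["distortion"]))[0].reshape(-1,2)
E
python3 - <<'E'
from bench import r
from h import *
d=r.snapshot("top");im=d["color"]
g=im.min(axis=2);m=(g>125).astype(np.uint8)*255
w=np.zeros_like(m);w[155:235,215:382]=255;m&=w
m=cv2.morphologyEx(m,cv2.MORPH_CLOSE,np.ones((5,5)))
c=max(cv2.findContours(m,0,2)[0],key=cv2.contourArea)
P=rays(d,c.reshape(-1,2)+0.0,90.)
rc=cv2.minAreaRect(P[:,:2].astype(np.float32));print(rc);B=cv2.boxPoints(rc)
print(B, cv2.contourArea(c))
ctr=np.array(rc[0]);e=sorted([B[(i+1)%4]-B[i] for i in range(2)],key=np.linalg.norm)
yv=e[1]/np.linalg.norm(e[1]);yv*=np.sign(yv[1]);xv=np.array([yv[1],-yv[0]])
print("yaw",np.degrees(np.arctan2(xv[1],xv[0])))
big=cv2.resize(im[140:245,200:395],None,fx=4,fy=4,interpolation=cv2.INTER_CUBIC)[:,:,::-1].copy()
for y in(151,77,-77,-151):
    for x in(30,0,-46):
        p=ctr+x*xv+y*yv;q=proj(d,[[*p,90]])[0];print(y,x,p.round(1),q.round(1))
        cv2.circle(big,tuple(int(v) for v in((q-[200,140])*4+2)),3,(0,0,255),-1)
for p in[ctr+a*64*xv+b*192*yv for a in(1,-1)for b in(1,-1)]:
    q=proj(d,[[*p,90]])[0];cv2.circle(big,tuple(int(v) for v in((q-[200,140])*4+2)),3,(255,0,0),-1)
cv2.imwrite("pics/a.png",big)
s=r.snapshot("scene");b2=cv2.resize(s["color"][130:240,200:390],None,fx=4,fy=4)[:,:,::-1].copy()
for p in[ctr+a*64*xv+b*192*yv for a in(1,-1)for b in(1,-1)]+[ctr+30*xv+y*yv for y in (151,77,-77,-151)]:
    q=proj(s,[[*p,90]])[0];cv2.circle(b2,tuple(int(v) for v in((q-[200,130])*4+2)),3,(255,0,0),-1)
cv2.imwrite("pics/b.png",b2)
E
```

```text
((552.5419921875, -59.760009765625), (384.8841857910156, 128.6760711669922), 81.47554016113281)
[[ 460.38873  -240.53922 ]
 [ 587.64325  -259.61307 ]
 [ 644.69525   121.019196]
 [ 517.44073   140.09305 ]] 6962.0
yaw -8.52446
151 30 [604.6  85.1] [242.2 175.7]
151 0 [574.9  89.6] [240.7 187. ]
151 -46 [529.4  96.4] [238.3 204.4]
77 30 [593.6  11.9] [270.2 179.5]
77 0 [564.   16.4] [268.7 190.8]
77 -46 [518.5  23.2] [266.4 208.2]
-77 30 [ 570.8 -140.4] [328.5 187.3]
-77 0 [ 541.1 -135.9] [327.2 198.6]
-77 -46 [ 495.6 -129.1] [325.1 216.1]
-151 30 [ 559.8 -213.5] [356.6 191. ]
-151 0 [ 530.2 -209.1] [355.4 202.4]
-151 -46 [ 484.7 -202.3] [353.4 219.9]
```

View pics/a.png

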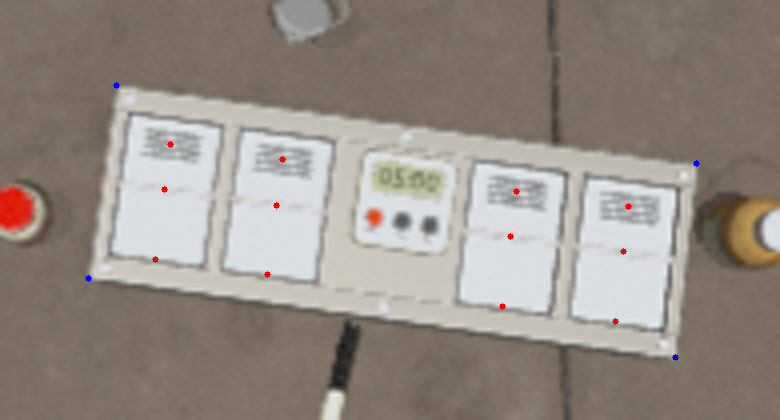

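View pics/b.png

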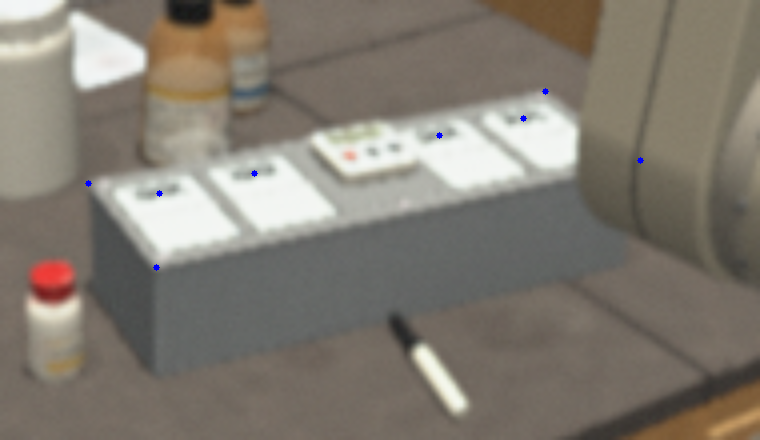

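The deck fits as 384.9 x 128.7 mm with yaw -8.5°. The overlay dots lie on the pads, pivots and near edges in both views, so the positions hold. I'll start with the rightmost lid, using shut fingers and staying above it.

Request:
apply_moves(angular=[[0, 0, -0.19], [0, 0, -0.19], [0, 0, -0.19], [0, 0, -0.19], [0, 0, -0.19], [0, 0, -0.19], [0, 0, -0.19], [0, 0, -0.19], [0, 0, -0.19], [0, 0, -0.19], [0, 0, -0.19], [0, 0, -0.19], [0, 0, -0.19], [0, 0, -0.19], [0, 0, 0], [0, 0, 0], [0, 0, 0], [0, 0, 0]], travel=[[0.76, 0.66, 0], [0.76, 0.66, 0], [0.76, 0.66, 0], [0.76, 0.66, 0], [0.76, 0.66, 0], [0.76, 0.66, 0], [0.76, 0.66, 0], [0.76, 0.66, 0], [0.76, 0.66, 0], [0.76, 0.66, 0], [0.76, 0.66, 0], [0.76, 0.66, 0], [0.76, 0.66, 0], [0.76, 0.66, 0], [0, 0, -0.9], [0, 0, -0.9], [0, 0, -0.8], [0, 0, 0]], jaw=[0, 0, 0, 0, 0, 0, 0, 0, 0, 0, 0, 0, 0, 0, 0, 0, 0, 0])

```text
time: 2.45
tool_pos: [557.7, -214.0, 148.7]
tcp_rot: [-179.9, 0.4, -8.3]
ft_force: [0.4, 0.7, -0.3]
finger_gap: 0.2
grip_force: 0.0
```

```bash
python3 -c "
from bench import r
s=r.sense();print(s['time'],s['tool_pos'],s['tcp_rot'],s['ft_force'],s['finger_gap'],r.tcp_to_tips)"
```

```text
2.45 [ 557.71394749 -214.01136829  148.74157924] [-179.8814726     0.37380127   -8.33479366] [ 0.3880296   0.65888046 -0.30071387] 0.1511244608859105 25.0
```

Request:
apply_moves(angular=[[0, 0, 0], [0, 0, 0], [0, 0, 0], [0, 0, 0]], travel=[[0.05, 0, -0.4], [0, 0, -0.25], [0, 0, -0.05], [0, 0, 0]], jaw=[0, 0, 0, 0])

```text
time: 2.95
tool_pos: [562.1, -215.3, 124.6]
tcp_rot: [180.0, -0.0, -8.3]
ft_force: [0.7, 0.4, 0.6]
finger_gap: 0.1
grip_force: 0.0
```

Request:
apply_moves(angular=[[0, 0, 0], [0, 0, 0]], travel=[[0, 0, -0.06], [0, 0, 0]], jaw=[0, 0])

```text
time: 3.2
tool_pos: [562.0, -215.2, 122.0]
tcp_rot: [180.0, -0.0, -8.3]
ft_force: [0.1, 0.0, 0.3]
finger_gap: 0.0
grip_force: 0.0
```

Request:
apply_moves(angular=[[0, 0, 0], [0, 0, 0]], travel=[[0, 0, -0.05], [0, 0, 0]], jaw=[0, 0])

```text
time: 3.45
tool_pos: [561.8, -215.1, 119.7]
tcp_rot: [-180.0, 0.0, -8.3]
ft_force: [0.7, 0.4, 0.6]
finger_gap: -0.1
grip_force: 0.0
```

Request:
apply_moves(angular=[[0, 0, 0], [0, 0, 0]], travel=[[0, 0, -0.06], [0, 0, 0]], jaw=[0, 0])

```text
time: 3.7
tool_pos: [561.8, -215.0, 117.2]
tcp_rot: [-180.0, 0.0, -8.3]
ft_force: [0.2, -0.2, -0.2]
finger_gap: 0.1
grip_force: 0.0
```

Request:
apply_moves(angular=[[0, 0, 0], [0, 0, 0]], travel=[[0, 0, -0.05], [0, 0, 0]], jaw=[0, 0])

```text
time: 3.95
tool_pos: [561.8, -215.1, 115.2]
tcp_rot: [-180.0, 0.0, -8.3]
ft_force: [0.2, -0.0, 0.4]
finger_gap: 0.5
grip_force: 0.0
```

Request:
apply_moves(angular=[[0, 0, 0], [0, 0, 0]], travel=[[0, 0, -0.05], [0, 0, 0]], jaw=[0, 0])

```text
time: 4.2
tool_pos: [562.1, -215.2, 114.7]
tcp_rot: [180.0, -0.0, -8.3]
ft_force: [-4.4, 1.8, 8.7]
finger_gap: 0.1
grip_force: 4.3
```

Request:
apply_moves(angular=[[0, 0, 0], [0, 0, 0]], travel=[[0, 0, -0.03], [0, 0, 0]], jaw=[0, 0])

```text
time: 4.45
tool_pos: [562.1, -215.3, 114.6]
tcp_rot: [180.0, -0.0, -8.3]
ft_force: [-8.4, 3.1, 17.3]
finger_gap: -0.3
grip_force: 8.4
```

Lid 4 is hard at 17 N with 0.1 mm of motion, so it is locked. On to lid 3.

Request:
apply_moves(angular=[[0, 0, 0], [0, 0, 0], [0, 0, 0], [0, 0, 0], [0, 0, 0], [0, 0, 0], [0, 0, 0]], travel=[[0, 0, 0.5], [0.07, 0.6, 0], [0.07, 0.6, 0], [0.08, 0.67, 0], [0, 0, -0.2], [0, 0, -0.17], [0, 0, 0]], jaw=[0, 0, 0, 0, 0, 0, 0])

```text
time: 5.32
tool_pos: [570.0, -141.0, 116.5]
tcp_rot: [-180.0, 0.1, -8.4]
ft_force: [0.1, -0.1, 0.1]
finger_gap: -0.3
grip_force: 0.0
```

Request:
apply_moves(angular=[[0, 0, 0], [0, 0, 0]], travel=[[0, 0, -0.06], [0, 0, 0]], jaw=[0, 0])

```text
time: 5.58
tool_pos: [570.8, -140.9, 115.1]
tcp_rot: [180.0, -0.0, -8.4]
ft_force: [0.0, 0.3, 0.1]
finger_gap: 0.1
grip_force: 0.0
```

Request:
apply_moves(angular=[[0, 0, 0], [0, 0, 0]], travel=[[0, 0, -0.05], [0, 0, 0]], jaw=[0, 0])

```text
time: 5.82
tool_pos: [571.0, -140.8, 114.7]
tcp_rot: [180.0, -0.0, -8.4]
ft_force: [-5.1, 0.4, 11.5]
finger_gap: 0.3
grip_force: 5.3
```

Lid 3 reads 11.5 N and is hard, so it is locked too. I'll go over the timer with a 40 mm lift to lid 2.

Request:
apply_moves(angular=[[0, 0, 0], [0, 0, 0], [0, 0, 0], [0, 0, 0], [0, 0, 0], [0, 0, 0], [0, 0, 0], [0, 0, 0], [0, 0, 0], [0, 0, 0]], travel=[[0, 0, 1], [0, 0, 0], [0.11, 0.76, 0], [0.11, 0.76, 0], [0.11, 0.76, 0], [0.12, 0.77, 0], [0.12, 0.77, 0], [0, 0, -0.5], [0, 0, -0.39], [0, 0, 0]], jaw=[0, 0, 0, 0, 0, 0, 0, 0, 0, 0])

```text
time: 7.08
tool_pos: [592.0, 11.6, 115.0]
tcp_rot: [180.0, 0.2, -8.4]
ft_force: [0.7, -0.0, 0.3]
finger_gap: 0.5
grip_force: 0.0
```

Request:
apply_moves(angular=[[0, 0, 0], [0, 0, 0]], travel=[[0, 0, -0.05], [0, 0, 0]], jaw=[0, 0])

```text
time: 7.32
tool_pos: [593.7, 11.9, 115.7]
tcp_rot: [180.0, -0.0, -8.4]
ft_force: [-0.0, 0.1, 0.3]
finger_gap: 0.1
grip_force: 0.0
```

Request:
apply_moves(angular=[[0, 0, 0], [0, 0, 0]], travel=[[0, 0, -0.05], [0, 0, 0]], jaw=[0, 0])

```text
time: 7.58
tool_pos: [593.5, 12.4, 113.5]
tcp_rot: [180.0, -0.0, -8.3]
ft_force: [0.1, 0.7, -0.6]
finger_gap: 0.3
grip_force: 0.0
```

Request:
apply_moves(angular=[[0, 0, 0], [0, 0, 0]], travel=[[0, 0, -0.05], [0, 0, 0]], jaw=[0, 0])

```text
time: 7.82
tool_pos: [593.7, 12.4, 111.7]
tcp_rot: [180.0, -0.0, -8.3]
ft_force: [-0.9, -0.6, 2.3]
finger_gap: -0.2
grip_force: 1.0
```

Request:
apply_moves(angular=[[0, 0, 0], [0, 0, 0]], travel=[[0, 0, -0.05], [0, 0, 0]], jaw=[0, 0])

```text
time: 8.07
tool_pos: [593.7, 12.4, 109.5]
tcp_rot: [-180.0, -0.0, -8.3]
ft_force: [-0.9, -0.3, 2.4]
finger_gap: -0.2
grip_force: 1.2
```

Request:
apply_moves(angular=[[0, 0, 0], [0, 0, 0]], travel=[[0, 0, -0.03], [0, 0, 0]], jaw=[0, 0])

```text
time: 8.32
tool_pos: [593.6, 12.5, 108.2]
tcp_rot: [-180.0, -0.0, -8.3]
ft_force: [-0.8, 0.2, 2.9]
finger_gap: -0.0
grip_force: 1.2
```

Lid 2 gives 6 mm at 2.4 N, so it is the free one. I'll press it deeper.

Request:
apply_moves(angular=[[0, 0, 0], [0, 0, 0], [0, 0, 0], [0, 0, 0], [0, 0, 0]], travel=[[0, 0, -0.08], [0, 0, -0.08], [0, 0, -0.08], [0, 0, -0.08], [0, 0, 0]], jaw=[0, 0, 0, 0, 0])

```text
time: 8.95
tool_pos: [593.3, 12.4, 94.8]
tcp_rot: [-180.0, 0.0, -8.3]
ft_force: [0.8, 0.5, 0.6]
finger_gap: -0.4
grip_force: 0.6
```

Request:
apply_moves(angular=[[0, 0, 0], [0, 0, 0], [0, 0, 0], [0, 0, 0], [0, 0, 0], [0, 0, 0], [0, 0, 0]], travel=[[0, 0, 0.9], [0, 0, 1], [0, 0, 0], [-0.8, 0.12, 0], [-0.8, 0.12, 0], [-0.8, 0.12, 0], [0, 0, 0]], jaw=[0, 0, 0, 0, 0, 0, 0])

```text
time: 9.82
tool_pos: [495.1, 27.2, 169.7]
tcp_rot: [180.0, 0.2, -8.3]
ft_force: [0.8, 0.7, -0.3]
finger_gap: 0.2
grip_force: 0.0
```

Run:
```python
from bench import r
import cv2
s=r.snapshot("scene");cv2.imwrite("pics/c.png",cv2.resize(s["color"][90:240,200:390],None,fx=4,fy=4)[:,:,::-1])
```

```text
(no output)
```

View pics/c.png

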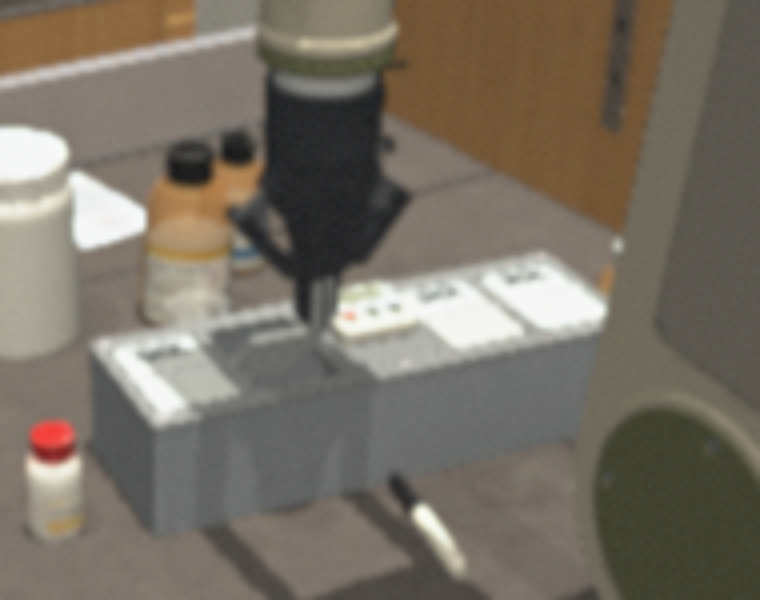

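Lid 2 stands partly tilted, its opening dark around (270,355) in the crop. The finger is on the near side, 70 mm from the pivot. I'll lower it and push the near edge forward.

Request:
apply_moves(angular=[[0, 0, 0], [0, 0, 0], [0, 0, 0], [0, 0, 0], [0, 0, 0], [0, 0, 0]], travel=[[0, 0, -0.5], [0, 0, -0.5], [0, 0, 0], [0.2, -0.03, 0], [0.2, -0.03, 0], [0, 0, 0]], jaw=[0, 0, 0, 0, 0, 0])

```text
time: 10.62
tool_pos: [514.9, 24.2, 132.4]
tcp_rot: [-180.0, -0.1, -8.4]
ft_force: [-0.1, 0.3, 0.1]
finger_gap: -0.5
grip_force: 0.0
```

Request:
apply_moves(angular=[[0, 0, 0], [0, 0, 0], [0, 0, 0]], travel=[[0.1, -0.015, 0], [0.1, -0.015, 0], [0, 0, 0]], jaw=[0, 0, 0])

```text
time: 11.0
tool_pos: [521.4, 23.3, 131.5]
tcp_rot: [180.0, 0.0, -8.3]
ft_force: [-2.1, -0.2, 1.7]
finger_gap: 0.0
grip_force: 1.0
```

Request:
apply_moves(angular=[[0, 0, 0], [0, 0, 0], [0, 0, 0]], travel=[[0.1, -0.015, 0], [0.1, -0.015, 0], [0, 0, 0]], jaw=[0, 0, 0])

```text
time: 11.38
tool_pos: [529.6, 22.1, 131.5]
tcp_rot: [-180.0, 0.0, -8.3]
ft_force: [-1.5, 0.8, 1.9]
finger_gap: 0.1
grip_force: 1.2
```

Request:
apply_moves(angular=[[0, 0, 0], [0, 0, 0]], travel=[[0.06, -0.01, 0], [0, 0, 0]], jaw=[0, 0])

```text
time: 11.62
tool_pos: [532.1, 21.6, 131.5]
tcp_rot: [-180.0, -0.0, -8.3]
ft_force: [-1.2, 1.5, 1.5]
finger_gap: -0.2
grip_force: 1.1
```

Request:
apply_moves(angular=[[0, 0, 0], [0, 0, 0]], travel=[[0.04, -0.006, 0], [0, 0, 0]], jaw=[0, 0])

```text
time: 11.88
tool_pos: [533.7, 21.4, 131.5]
tcp_rot: [180.0, -0.0, -8.3]
ft_force: [-2.2, 0.7, 1.1]
finger_gap: -0.0
grip_force: 1.0
```

Request:
apply_moves(angular=[[0, 0, 0], [0, 0, 0]], travel=[[0.04, -0.006, 0], [0, 0, 0]], jaw=[0, 0])

```text
time: 12.12
tool_pos: [535.3, 21.1, 131.5]
tcp_rot: [-180.0, -0.0, -8.3]
ft_force: [-0.7, 0.2, 1.5]
finger_gap: 0.1
grip_force: 0.8
```

Request:
apply_moves(angular=[[0, 0, 0], [0, 0, 0]], travel=[[0.04, -0.006, 0], [0, 0, 0]], jaw=[0, 0])

```text
time: 12.38
tool_pos: [536.9, 20.9, 131.5]
tcp_rot: [-180.0, -0.0, -8.3]
ft_force: [-1.1, -0.2, 1.3]
finger_gap: 0.1
grip_force: 0.8
```

Request:
apply_moves(angular=[[0, 0, 0], [0, 0, 0]], travel=[[0.04, -0.006, 0], [0, 0, 0]], jaw=[0, 0])

```text
time: 12.62
tool_pos: [537.8, 20.8, 131.4]
tcp_rot: [180.0, 0.1, -8.3]
ft_force: [-6.0, 1.0, 3.1]
finger_gap: 0.3
grip_force: 2.9
```

Run:
```python
from bench import r
import cv2
s=r.snapshot("scene");cv2.imwrite("pics/d.png",cv2.resize(s["color"][140:230,210:330],None,fx=6,fy=6,interpolation=2)[:,:,::-1])
```

```text
(no output)
```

View pics/d.png

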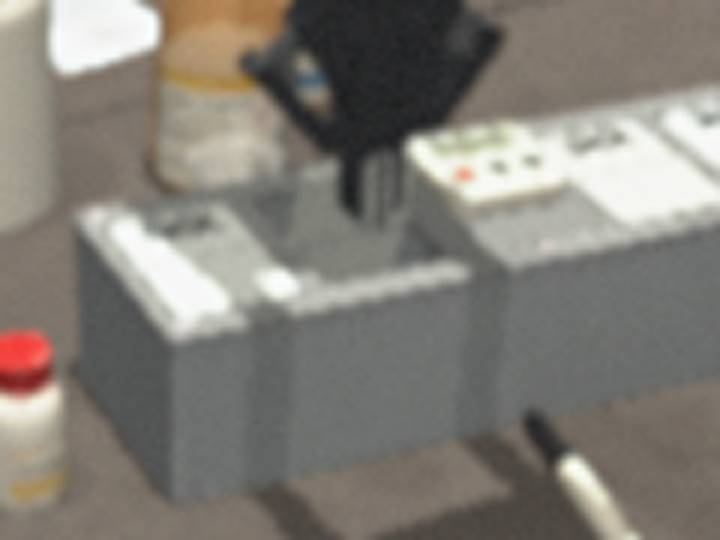

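The force rose to 6 N, so the stop is reached, and the lid stands steep behind the finger. I'll back off and lift clear.

Request:
apply_moves(angular=[[0, 0, 0], [0, 0, 0], [0, 0, 0], [0, 0, 0], [0, 0, 0], [0, 0, 0], [0, 0, 0], [0, 0, 0], [0, 0, 0], [0, 0, 0]], travel=[[-0.2, 0.03, 0], [-0.6, 0.09, 0], [-0.6, 0.09, 0], [0, 0, 0.6], [0, 0, 0.9], [0, 0, 0.9], [-0.6, 0, 0.6], [-0.6, 0, 0], [0, 0, 0], [0, 0, 0]], jaw=[0, 0, 0, 0, 0, 0, 0, 0, 0, 0])

```text
time: 13.92
tool_pos: [434.7, 29.0, 251.3]
tcp_rot: [-180.0, -0.0, -8.3]
ft_force: [1.0, -0.0, 0.1]
finger_gap: 0.2
grip_force: 0.0
```

Run:
```python
from bench import r
import cv2,numpy as np
s=r.snapshot("scene")["color"][130:240,200:330];t=r.snapshot("top")["color"][140:250,200:395]
cv2.imwrite("pics/e.png",cv2.resize(np.hstack([s,t[:, :]]),None,fx=2.4,fy=2.4,interpolation=2)[:,:,::-1])
```

```text
(no output)
```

View pics/e.png

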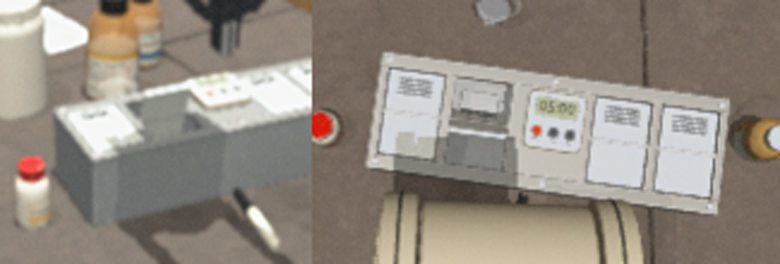

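The top view shows lid 2 edge-on near (480,130), nearly upright. The other lids are shut and the bystanders are in place.

```bash
python3 -c "
from bench import r
print(r.hand_in())"
```

```text
the job is handed in; nothing more can be done
None
```

Lid 2 (second from the left) was the free one: I pushed it to its stop, left it standing nearly upright with the arm clear, and handed the job in at about 14 s. Lids 3 and 4 were locked under the press, and I didn't press lid 1 because lid 2 had already rocked. No verdict came back from the hand-in.

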